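Run a fingertip round a laptop's cover to snap its clips home

ROBOT

A 7-joint arm with a two-finger parallel gripper is mounted at the origin on the work surface. World frame = base frame: x ahead of the robot, y to its left, z up, the work surface at z = 0. Lengths are in mm, angles in rad, forces in N, time in s.
With the tool pointing down it reaches from about 425 to 925 mm from the base axis. Payload 6.8 kg.
Tool frame: the origin (TCP) lies midway between the tips of the shut fingers; the grasp point (between the pads) lies 19 mm behind it (arm.tcp_to_grasp is the distance from the TCP to the grasp point, in mm); z points along the fingers, y is the line along which they close (so a half turn about z gives the same grasp; the last joint's range is limited). The gripper opens to 85 mm and grips with 20 to 120 N. Pads are 22 mm wide; open, the fingers measure 114 mm over their backs; the gripper's body (76 mm by 85 mm) begins 54 mm behind the grasp point. The pads swing forward as they close: fully open they stand 13 mm farther back than shut.
Start: joints at [-1.299, 0.477, 0.022, 1.555, -0.011, 1.109, -0.083], TCP at [250.243, 626.917, 231.308] pointing down, gripper open.
Joint ranges: [-2.96, 2.96], [-0.34, 2.1], [-1.41, 1.46], [0.24, 2.44], [-1.37, 4.51], [0.17, 1.92], [-2.96, 2.96]. Speed limits (rad/s): [2.39, 2.39, 3.14, 3.14, 3.14, 3.14, 3.14].

INTERFACE

Orientations are given as a 3x3 rotation matrix whose columns are the frame's x, y, z axes.
In Python, from station import arm, vision gives the robot as it stands.
- The arm moves only by the tool send_rows, never from a script. Its argument "rows" is one flat list of numbers, 7 for each row, row after row: the shift along the world's x, y, z in mm, then the turn, a rotation vector about the world's x, y, z in rad, then the closure, from 0 (fully open) to 1 (shut). A call has 1 to 8 rows; each row is the pose to reach, as a shift and turn from the pose commanded when the call began; what a row does not reach only later rows make up. A row lasts 1/10 s, in which the tool goes at most 50 mm and 8.59 degrees, less where a joint would pass 70% of its speed; a pose out of reach is approached as far as the arm can. A call with a gripper value outside its range is refused whole. The fingers move at their own pace and stop on an object; the grip force is fixed at half the most. Time passes only in rows, so rows that repeat a pose let the fingers close. It gives the time, the measured TCP pose, the force, the opening and the grip force at its end, in the units of the state.
- arm.read_state(): the state, without advancing time (a new reading comes with each control period).
- vision.camera(name): name is "side" or "top" or "wrist"; returns a dict with "frame" (384x512x3 uint8, blue, green, red), "fx", "fy", "cx", "cy" (pixels), "position" and "attitude" of the camera in the world. Camera axes: x right, y up, looking along -z (the intrinsics and any distortion apply to the point x, -y, -z); pixel columns grow to the right and rows downward; lengths in mm; the calibration is good to about 2 mm. A picture is of the moment at which its call begins. There is no depth.
- arm.job_done(): hands the job in; it is judged then, once.
Trained networks look in the newest picture that a camera, given by its name, has taken for a name from the list of things; names that differ only in an ending like _2 or _b are one class to them, and where a whole thing is asked for, a point or a joint stands for the part that bears it (a point fixed in the world has none). Each returns a list of dicts, best first, with "p" (0 to 1); they miss things now and then, are a little off and sometimes report something else, mostly with a low value. They report only what shows in the picture. A call takes as long as a camera call.
- vision.spot_in(query, camera): "position" ([column, row] in pixels, amid what is visible of it).
The state is a dict: "time_s": time; "joint_positions": joint angles; "qd": joint speeds; "joint_efforts": joint torques, N m; "eef_pos": TCP position; "tool_rot": TCP orientation; "wrist_force": force on the tool from outside, world axes, zero at the start; "torque": the same for the moment, N m; "grip_width": opening from 0.0 (shut) to 1.0 (fully open); "grip_force": force on a finger pad.
Only numpy, scipy, OpenCV 4.12 (cv2) and the standard library are available. Lean on these libraries where they do the work, as an engineer would, in place of code of your own. Each camera call takes 0.05 s, during which the arm holds its last target. There are 200 camera calls.

TASK

The bottom cover is back on the upturned laptop but five dark grey clips still stand up along its rim: with the gripper shut, press each one gently fully home with the fingertips, starting with the one nearest the hinge on the short edge and working in order along the rim, over the corner and along the long edge. Trace the rim in one pass: from the first clip to the last keep the fingertips within about 3 cm of the cover and go over the corner, not across inside it. Pick nothing up, do not shove the laptop, leave everything else where it lies, and finish clear of everything.

Things in the scene. Friction and masses are not known exactly. Their poses are not given: they have to be found in the camera images.
- laptop: loose 1.5 kg silver laptop, upside down on the table, 215 (x) by 310 (y) mm, cover top 22 mm up; origin at the centre of its underside, z up, x towards the edge with the black hinge barrel (3.5 mm above the cover), away from the robot. Five dark grey clips stand up on its rim: two on the short -y edge, three on the long -x edge. Two look-alikes on the +y edge are already home
- corner (a point): the turn of the row of clips: a point on the cover's top (22 mm above the table), 9.5 mm in from the -x edge and 9 mm in from the -y edge of the laptop, where the lines through the two rows of clips cross; 58 mm from the second clip and 56 mm from the third
- clip1_top (a point): centre of the top of a dark grey plastic snap clip, 18 mm along the rim by 10 mm across, on the short right-hand edge, 58 mm from the hinge edge: the FIRST to press; centred at laptop (50,-146) mm. It moves with the clip: 7 mm above the cover (29 mm above the table) when fully up, 1 mm above the cover when home
- clip1 (a joint): how far that clip is pressed down, m: 0 fully up, 0.006 fully home against a firm stop; starts between 0 and 0.0015. It moves straight down against a steady 4 N and stays where it is left
- clip2_top (a point): centre of the top of a dark grey plastic snap clip, 18 mm along the rim by 10 mm across, on the same short edge, nearer the corner: the second; centred at laptop (-40,-146) mm. It moves with the clip: 7 mm above the cover (29 mm above the table) when fully up, 1 mm above the cover when home
- clip2 (a joint): how far that clip is pressed down, m: 0 fully up, 0.006 fully home against a firm stop; starts between 0 and 0.0015. It moves straight down against a steady 4 N and stays where it is left
- clip3_top (a point): centre of the top of a dark grey plastic snap clip, 18 mm along the rim by 10 mm across, on the long edge opposite the hinge, nearest the corner: the third; centred at laptop (-98,-90) mm. It moves with the clip: 7 mm above the cover (29 mm above the table) when fully up, 1 mm above the cover when home
- clip3 (a joint): how far that clip is pressed down, m: 0 fully up, 0.006 fully home against a firm stop; starts between 0 and 0.0015. It moves straight down against a steady 4 N and stays where it is left
- clip4_top (a point): centre of the top of a dark grey plastic snap clip, 18 mm along the rim by 10 mm across, on the long edge, the middle one of it: the fourth; centred at laptop (-98,-10) mm. It moves with the clip: 7 mm above the cover (29 mm above the table) when fully up, 1 mm above the cover when home
- clip4 (a joint): how far that clip is pressed down, m: 0 fully up, 0.006 fully home against a firm stop; starts between 0 and 0.0015. It moves straight down against a steady 4 N and stays where it is left
- clip5_top (a point): centre of the top of a dark grey plastic snap clip, 18 mm along the rim by 10 mm across, on the long edge, farthest from the corner: the fifth and LAST; centred at laptop (-98,70) mm. It moves with the clip: 7 mm above the cover (29 mm above the table) when fully up, 1 mm above the cover when home
- clip5 (a joint): how far that clip is pressed down, m: 0 fully up, 0.006 fully home against a firm stop; starts between 0 and 0.0015. It moves straight down against a steady 4 N and stays where it is left
- tin: closed round steel screw tin, 50 mm across, 26 mm high, standing on the cover; leave it alone; origin under its centre
- ram: green memory module, 30 x 68 x 4 mm, lying on the cover; leave it alone; origin under its centre
- battery: flat black battery pack, 90 x 200 x 8 mm, on the table beyond the +y edge of the laptop; leave it alone; origin under its centre
- screwdriver: screwdriver about 160 mm long, lying on the table along the long edge of the laptop at -x, some 50 mm off it; leave it alone; origin under its middle
- spudger: black flat prying stick, 135 x 14 x 6 mm, on the table along the -y edge of the laptop, about 45 mm off it; leave it alone; origin under its middle
- partsbox: open white card box, 80 x 120 x 35 mm, on the table beyond the prying stick; leave it alone; origin under its centre
- drive: silver hard drive, 70 x 100 x 9.5 mm, on the table beyond the hinge edge; leave it alone; origin under its centre

How it is judged:
By the outcome, as a careful person would: the job done as asked, in the order asked, and still so for the second after the job is handed in, with the robot touching nothing.
It also fails if it takes over 48 s, if anything falls off the work surface, if the arm or the gripper's body presses on something with over 40 N, if the wrist force passes 120 N, or if a joint passes its speed limit or range.

## Working session

There is one attempt and no reset: what is moved stays moved. The work goes in short steps, Python scripts to look and compute and a tool call to move; the robot and the scene stay as the last step left them, time stands still between calls to the robot, and variables do not carry over. Pictures are saved under pics/ and viewed, at most 10 in all, crops included, and the job is handed in when it is done.

Besides the shell and the picture viewer there is one more tool, called in YAML: its name, and indented under it one key for each argument. send_rows: Moves the arm, as the interface text tells. Its arguments: {"type":"object","properties":{"rows":{"type":"array","items":{"type":"number"}}},"required":["rows"]}

```bash
mkdir -p pics; cat > h.py <<'E'
import numpy as np, cv2
from station import arm, vision
def ray(c,uv):
    d=np.array([(uv[0]-c["cx"])/c["fx"],-(uv[1]-c["cy"])/c["fy"],-1.0])
    return np.array(c["position"]),np.array(c["attitude"]).reshape(3,3)@d
def atz(c,uv,z):
    p,d=ray(c,uv); return p+d*(z-p[2])/d[2]
def proj(c,P):
    q=np.array(c["attitude"]).reshape(3,3).T@(np.array(P)-np.array(c["position"]))
    return np.array([c["cx"]-c["fx"]*q[0]/q[2],c["cy"]+c["fy"]*q[1]/q[2]])
E
python3 - <<'E'
from h import *
s=arm.read_state();print(s["time_s"],s["eef_pos"],s["tool_rot"],s["wrist_force"],s["grip_width"])
for n in("top","side"):
    c=vision.camera(n);cv2.imwrite(f"pics/{n}1.png",cv2.resize(c["frame"],None,fx=1.5,fy=1.5,interpolation=3))
    print(n,{k:v for k,v in c.items() if k!="frame"})
    for q,z in[("laptop",22)]+[(f"clip{i}_top",29) for i in range(1,6)]+[("corner",22),("tin",13),("screwdriver",8),("spudger",3)]:
        for r in vision.spot_in(q,n)[:6]: print(q,np.round(r["position"],1),round(r["p"],2),np.round(atz(c,r["position"],z),1))
E
```

```text
0.0 [250.05629242 626.33810824 230.31141806] [[-9.28731944e-01  3.70751509e-01 -5.43685940e-04]
 [ 3.70751881e-01  9.28730326e-01 -1.73886354e-03]
 [-1.39748659e-04 -1.81651070e-03 -9.99998340e-01]] [ 0.974346    0.65300245 -0.1021673 ] 1.00126372347098
top {'fx': 365.01213649030416, 'fy': 365.01213649030416, 'cx': 254.73730462075318, 'cy': 191.06056236008027, 'position': array([551.39031634,  70.2331998 , 826.94209252]), 'attitude': array([[-0.00767045,  0.99726451, -0.07351646],
       [-0.99986452, -0.00871961, -0.01396073],
       [-0.01456357,  0.07339941,  0.99719628]])}
laptop [242.4 207.9] 0.66 [573.7 109.   22. ]
clip2_top [225.6 200.8] 0.68 [589.4 145.4  29. ]
clip2_top [378.  180.2] 0.33 [ 631.7 -188.3   29. ]
clip2_top [258.6 281.2] 0.15 [415.6  74.6  29. ]
clip4_top [215.7 251.6] 0.44 [479.3 167.1  29. ]
clip5_top [214.1 252.5] 0.58 [477.4 170.6  29. ]
tin [224.5 200.2] 0.89 [591.5 149.4  13. ]
tin [261.9 281.9] 0.36 [411.3  67.4  13. ]
screwdriver [262.  281.5] 0.69 [411.3  67.2   8. ]
spudger [335.2 208.3] 0.83 [571.7 -98.9   3. ]
side {'fx': 399.1002137182187, 'fy': 399.1002137182187, 'cx': 255.07341425005666, 'cy': 190.061854464702, 'position': array([ 384.99438915, -521.69970525,  841.96255173]), 'attitude': array([[ 0.92905299,  0.29625156, -0.22157515],
       [-0.36973299,  0.72319795, -0.58333716],
       [-0.01257185,  0.62387477,  0.7814232 ]])}
laptop [240.4 198.2] 0.87 [572.4  79.8  22. ]
clip4_top [244.8 206.4] 0.49 [572.  46.  29.]
corner [240.7 193.7] 0.97 [578.3  93.3  22. ]
tin [240.1 175.7] 0.78 [600.7 159.4  13. ]
screwdriver [185.3 224.4] 0.84 [418.7  64.8   8. ]
spudger [269.  260.5] 0.6 [ 574.7 -105.2    3. ]
```

View pics/top1.png

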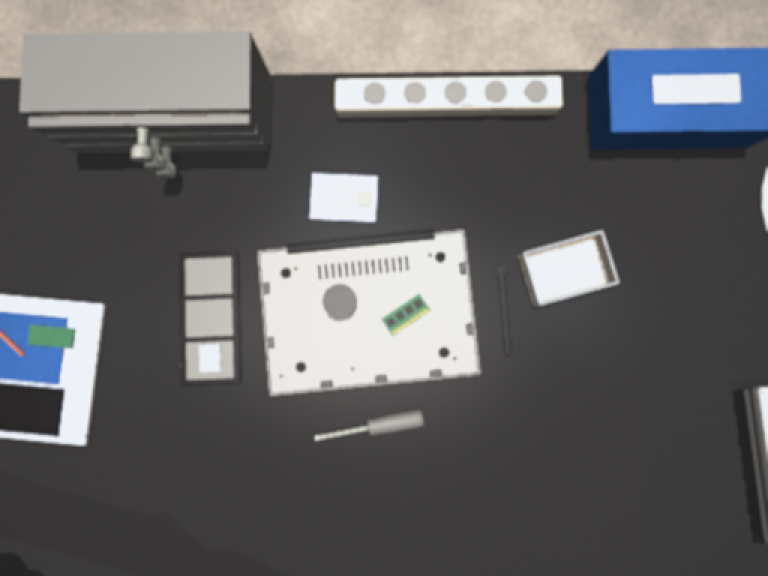

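View pics/side1.png

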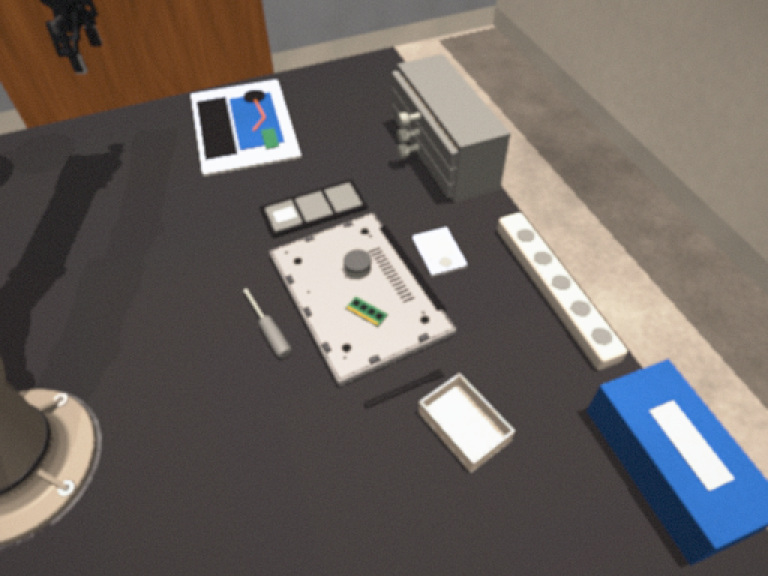

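Both views agree. In the top picture (1.5x) the raised clips are at (463,268), (470,329), (436,374), (381,379) and (327,384), and the cover corners at (465,231), (480,374), (271,394) and (258,250). The tin and memory module are inboard. I'll fit the laptop pose from these.

```bash
cat > fit.py <<'E'
from h import *
from scipy.optimize import least_squares
CL=np.array([[50,-146],[-40,-146],[-98,-90],[-98,-10],[-98,70]],float)
def w(p,l): 
    c,s=np.cos(p[2]),np.sin(p[2]); return np.array([p[0]+c*l[0]-s*l[1],p[1]+s*l[0]+c*l[1]])
P3=lambda p,l,z:np.r_[w(p,l),z]
if __name__=="__main__":
    cams={n:vision.camera(n) for n in("top","side")}
    t=cams["top"]
    px=np.array([[463,268],[470,329],[436,374],[381,379],[327,384]])/1.5
    W=np.array([atz(t,u,28.5)[:2] for u in px])
    fit=lambda f,x0:least_squares(f,x0,x_scale=[1,1,.01],loss="soft_l1")
    p=fit(lambda p:np.ravel([w(p,l)for l in CL]-W),[570,90,0]).x; print("init",p)
    def obs(c,p):
        g=cv2.cvtColor(c["frame"],6).astype(float); o=[]
        for l in CL:
            u=proj(c,P3(p,l,28)); x,y=np.round(u).astype(int); r=6
            # keep patch on the cover
            yy,xx=np.mgrid[y-r:y+r+1,x-r:x+r+1]; 
            poly=np.array([proj(c,P3(p,q,22)) for q in[(-104,-152),(104,-152),(104,152),(-104,152)]],np.float32)
            m=np.zeros(g.shape,np.uint8);cv2.fillConvexPoly(m,np.round(poly*16).astype(np.int32),1,shift=4)
            wt=np.clip(185-g[yy,xx],0,100)*m[yy,xx]
            o.append([(wt*xx).sum()/wt.sum(),(wt*yy).sum()/wt.sum()])
        return np.array(o)
    for n,c in cams.items():
        q=p
        for _ in range(4):
            o=obs(c,q); q=fit(lambda v:np.ravel([proj(c,P3(v,l,27)) for l in CL]-o),q).x
        print(n,q,"res px",np.round(np.array([proj(c,P3(q,l,27)) for l in CL])-o,2).tolist())
        v=cv2.resize(c["frame"],None,fx=4,fy=4,interpolation=2)
        for l in CL: cv2.circle(v,tuple(int(4*a+2) for a in proj(c,P3(q,l,28))),3,(0,0,255),-1)
        pl=np.array([proj(c,P3(q,k,22))*4+2 for k in[(-107.5,-155),(107.5,-155),(107.5,155),(-107.5,155)]]).astype(np.int32)
        cv2.polylines(v,[pl],True,(0,255,0),1)
        x,y=pl.mean(0).astype(int); cv2.imwrite(f"pics/{n}_fit.png",v[y-290:y+290,x-390:x+390])
    s=arm.read_state();print(s["time_s"])
E
python3 fit.py
```

```text
init [5.73151815e+02 1.03183771e+02 9.41829132e-02]
top [5.72647098e+02 1.03981625e+02 9.94667262e-02] res px [[-0.23, 0.09], [-0.09, 0.43], [0.12, -0.3], [0.18, -0.16], [0.01, -0.03]]
side [5.70738877e+02 1.01659808e+02 1.03952235e-01] res px [[-0.48, -0.51], [-0.73, -0.11], [0.3, 0.08], [0.33, 0.45], [0.55, 0.26]]
1.2
```

View pics/top_fit.png

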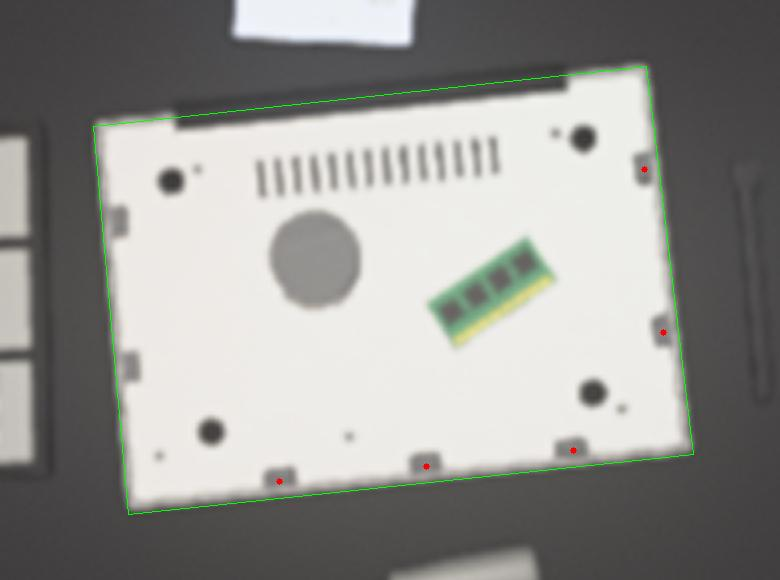

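View pics/side_fit.png

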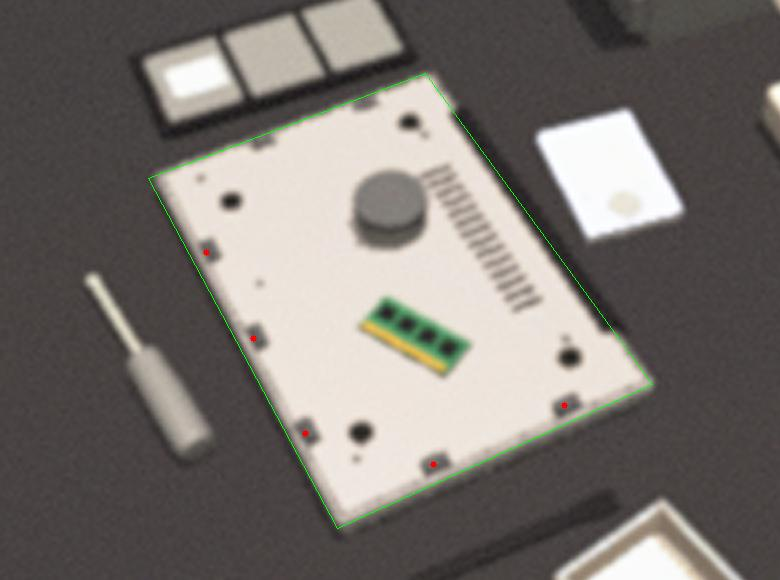

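The fit outline lies on the cover in both views; the dots sit slightly outward (about 1 mm) because the shaded rim biases the centroids. I'll refine with a darker threshold, average the two cameras and print the targets.

```bash
sed -i 's/185-g/150-g/; s/,0,100)/,0,40)/' fit.py; python3 fit.py; cat > tgt.py <<'E'
from fit import *
def show(p):
    for n,l in zip("12c345",[*CL[:2],(-98,-146),*CL[2:]]): print(n,np.round(w(p,l),1))
E
python3 -c "
from h import *
s=arm.read_state();print(s['time_s'],s['wrist_force'])"
```

```text
init [5.73151815e+02 1.03183771e+02 9.41829132e-02]
top [5.73470612e+02 1.04139171e+02 9.52453877e-02] res px [[0.07, -0.38], [0.17, 0.33], [-0.01, -0.13], [0.08, 0.0], [-0.31, 0.16]]
side [5.72559989e+02 1.01493702e+02 9.69836224e-02] res px [[-0.08, -0.2], [-0.29, 0.03], [0.3, 0.11], [-0.11, 0.12], [0.21, -0.04]]
1.3
1.3 [-1.64950062 -0.23751672 -1.02290961]
```

send_rows:
  rows: [25,-43,0,0,0,0.1,1,48,-87,0,0,0,0.2,1,71,-130,0,0,0,0.3,1,95,-173,0,0,0,0.4,1,118,-217,0,0,0,0.478,1,142,-260,0,0,0,0.478,1,165,-303,0,0,0,0.478,1,190,-345,0,0,0,0.478,1]

```text
time_s: 2.1
eef_pos: [440.9, 280.0, 231.7]
tool_rot: [[-0.995, -0.098, 0.0], [-0.098, 0.995, 0.001], [-0.001, 0.001, -1.0]]
wrist_force: [1.5, 0.9, -0.5]
grip_width: -0.007
grip_force: 0.0
```

send_rows:
  rows: [25,-40,0,0,0,0,1,49,-80,0,0,0,0,1,74,-120,-10,0,0,0,1,98,-160,-25,0,0,0,1,123,-200,-45,0,0,0,1,147,-240,-65,0,0,0,1,172,-280,-85,0,0,0,1,196.6,-319.6,-100,0,0,0,1]

```text
time_s: 2.9
eef_pos: [636.3, -37.2, 130.9]
tool_rot: [[-0.995, -0.099, -0.001], [-0.099, 0.995, 0.0], [0.001, 0.0, -1.0]]
wrist_force: [1.0, 0.8, 0.2]
grip_width: 0.0
grip_force: 0.0
```

send_rows:
  rows: [0,0,-40,0,0,0,1,0,0,-70,0,0,0,1,0,0,-85,0,0,0,1,0,0,-91,0,0,0,1,0,0,-91,0,0,0,1,0,0,-91,0,0,0,1]

```text
time_s: 3.5
eef_pos: [636.9, -35.6, 42.5]
tool_rot: [[-0.995, -0.099, 0.002], [-0.099, 0.995, 0.0], [-0.002, -0.0, -1.0]]
wrist_force: [1.0, 0.1, 0.4]
grip_width: 0.001
grip_force: 0.0
```

```bash
python3 - <<'E'
from h import *
s=[]
for n in("side","top"):
    c=vision.camera(n); st=arm.read_state(); s.append(st["eef_pos"])
    u=proj(c,st["eef_pos"]); x,y=np.clip(u.astype(int),64,[447,319])
    k=5; v=cv2.resize(c["frame"][y-50:y+50,x-60:x+60],None,fx=k,fy=k,interpolation=2)
    cv2.circle(v,tuple(int(k*a) for a in u-[x-60,y-50]),3,(0,0,255),-1)
    cv2.imwrite(f"pics/{n}_c1.png",v)
    if n=="side": A=v
cv2.imwrite("pics/c1.png",np.vstack([A,v])[:,:] if 0 else cv2.resize(np.hstack([A,v]),(800,333)))
print(s,st["tool_rot"],st["wrist_force"])
E
```

```text
[array([637.02356298, -35.68113413,  42.71320441]), array([636.94717217, -35.69803346,  42.70815644])] [[-9.95143250e-01 -9.83955089e-02  2.86965113e-03]
 [-9.83954877e-02  9.95147379e-01  1.48911224e-04]
 [-2.87037800e-03 -1.34172723e-04 -9.99995871e-01]] [0.09715739 0.80964221 0.65089235]
```

View pics/c1.png

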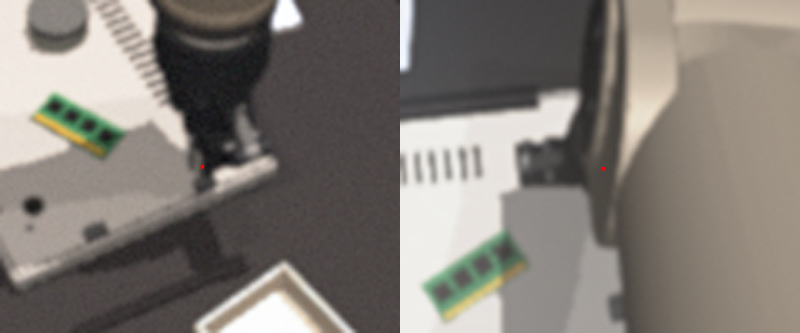

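The side view shows the shut fingertips directly above clip 1 (red dot at 202,167). Pressing now in small steps with force readings.

send_rows:
  rows: [0,-1.5,-5,0,0,0,1,0,-1.5,-9,0,0,0,1,0,-1.5,-11,0,0,0,1,0,-1.5,-12,0,0,0,1,0,-1.5,-13,0,0,0,1,0,-1.5,-14,0,0,0,1,0,-1.5,-14,0,0,0,1]

```text
time_s: 4.3
eef_pos: [635.5, -37.5, 26.9]
tool_rot: [[-0.995, -0.098, -0.0], [-0.098, 0.995, -0.0], [0.0, 0.0, -1.0]]
wrist_force: [-1.2, -0.4, 1.4]
grip_width: -0.0
grip_force: 1.1
```

send_rows:
  rows: [0,0,-1,0,0,0,1,0,0,-2,0,0,0,1,0,0,-2,0,0,0,1]

```text
time_s: 4.6
eef_pos: [635.6, -37.4, 24.8]
tool_rot: [[-0.995, -0.098, -0.0], [-0.098, 0.995, -0.0], [0.0, -0.0, -1.0]]
wrist_force: [-1.2, -1.0, 1.7]
grip_width: -0.005
grip_force: 0.7
```

send_rows:
  rows: [0,0,-0.7,0,0,0,1,0,0,-1.3,0,0,0,1,0,0,-1.3,0,0,0,1]

```text
time_s: 4.9
eef_pos: [635.8, -37.4, 23.6]
tool_rot: [[-0.995, -0.098, 0.0], [-0.098, 0.995, -0.0], [-0.0, -0.0, -1.0]]
wrist_force: [-3.0, -0.2, 2.7]
grip_width: 0.005
grip_force: 1.4
```

```bash
python3 - <<'E'
from h import *
F=[]
for n in("side",)*5:
    c=vision.camera(n); F.append(arm.read_state()["wrist_force"])
print(np.mean(F,0),arm.read_state()["eef_pos"],arm.read_state()["time_s"])
E
```

```text
[-1.67473543 -0.23538243  1.92430554] [635.77387655 -37.44925734  23.61548038] 5.15
```

send_rows:
  rows: [0,0,-0.5,0,0,0,1,0,0,-1,0,0,0,1,0,0,-1,0,0,0,1]

```text
time_s: 5.45
eef_pos: [635.8, -37.4, 23.1]
tool_rot: [[-0.995, -0.098, 0.0], [-0.098, 0.995, 0.0], [-0.0, 0.0, -1.0]]
wrist_force: [-3.5, -0.2, 7.3]
grip_width: -0.001
grip_force: 3.4
```

send_rows:
  rows: [0,0,-0.7,0,0,0,1,0,0,-1,0,0,0,1,0,0,-1,0,0,0,1]

```text
time_s: 5.75
eef_pos: [635.8, -37.5, 23.0]
tool_rot: [[-0.995, -0.098, 0.0], [-0.098, 0.995, 0.0], [-0.0, 0.0, -1.0]]
wrist_force: [-5.4, -0.0, 14.4]
grip_width: 0.001
grip_force: 7.2
```

send_rows:
  rows: [0,0,8,0,0,0,1,0,0,17,0,0,0,1,-30,-3,17,0,0,0,1,-60,-6,17,0,0,0,1,-80,-8,17,0,0,0,1,-89,-8.6,16,0,0,0,1,-89,-8.6,13,0,0,0,1,-89,-8.6,12,0,0,0,1]

```text
time_s: 6.55
eef_pos: [548.1, -45.7, 33.7]
tool_rot: [[-0.995, -0.098, 0.002], [-0.098, 0.995, 0.0], [-0.002, -0.0, -1.0]]
wrist_force: [0.3, -0.2, -0.4]
grip_width: -0.0
grip_force: 0.0
```

send_rows:
  rows: [0,0,-2,0,0,0,1,0,0,-4,0,0,0,1,0,0,-6,0,0,0,1,0,0,-7,0,0,0,1,0,0,-8,0,0,0,1,0,0,-9,0,0,0,1,0,0,-9,0,0,0,1]

```text
time_s: 7.25
eef_pos: [547.5, -45.9, 24.9]
tool_rot: [[-0.995, -0.098, 0.001], [-0.098, 0.995, 0.0], [-0.001, -0.0, -1.0]]
wrist_force: [2.2, 1.0, 2.6]
grip_width: -0.002
grip_force: 1.4
```

send_rows:
  rows: [0,0,-0.7,0,0,0,1,0,0,-1.4,0,0,0,1,0,0,-2,0,0,0,1,0,0,-2,0,0,0,1]

```text
time_s: 7.65
eef_pos: [547.4, -45.9, 23.1]
tool_rot: [[-0.995, -0.098, 0.001], [-0.098, 0.995, 0.0], [-0.001, 0.0, -1.0]]
wrist_force: [1.9, 1.0, 5.3]
grip_width: -0.001
grip_force: 3.0
```

send_rows:
  rows: [0,0,-0.6,0,0,0,1,0,0,-1,0,0,0,1,0,0,-1,0,0,0,1]

```text
time_s: 7.95
eef_pos: [547.5, -45.9, 23.0]
tool_rot: [[-0.995, -0.098, 0.001], [-0.098, 0.995, 0.0], [-0.001, 0.0, -1.0]]
wrist_force: [-1.4, 1.4, 16.7]
grip_width: -0.002
grip_force: 8.1
```

send_rows:
  rows: [0,0,8,0,0,0,1,0,0,17,0,0,0,1,-25,-3,17,0,0,0,1,-48,-5,17,0,0,0,1,-58,-6,17,0,0,0,1,-58,-6,17,0,0,0,1,-59,5,17,0,0,0,1,-61,25,17,0,0,0,1]

```text
time_s: 8.75
eef_pos: [487.3, -21.1, 38.9]
tool_rot: [[-0.995, -0.096, 0.002], [-0.096, 0.995, -0.0], [-0.002, -0.001, -1.0]]
wrist_force: [0.2, 0.4, 0.8]
grip_width: -0.001
grip_force: 0.0
```

send_rows:
  rows: [-1,15,0,0,0,0,1,-2.4,25,0,0,0,0,1,-2.4,25,-4,0,0,0,1,-2.4,25,-7,0,0,0,1,-2.4,25,-9,0,0,0,1,-2.4,25,-11,0,0,0,1,-2.4,25,-12,0,0,0,1,-2.4,25,-12,0,0,0,1]

```text
time_s: 9.55
eef_pos: [483.4, 3.4, 26.6]
tool_rot: [[-0.995, -0.097, -0.0], [-0.097, 0.995, -0.0], [0.0, -0.0, -1.0]]
wrist_force: [0.2, -0.4, 0.1]
grip_width: 0.002
grip_force: 0.0
```

send_rows:
  rows: [0,0,-0.7,0,0,0,1,0,0,-1.4,0,0,0,1,0,0,-2,0,0,0,1,0,0,-2,0,0,0,1]

```text
time_s: 9.95
eef_pos: [483.4, 3.6, 24.7]
tool_rot: [[-0.995, -0.098, 0.0], [-0.098, 0.995, -0.0], [-0.0, -0.0, -1.0]]
wrist_force: [-0.4, -1.6, 2.7]
grip_width: -0.002
grip_force: 1.4
```

send_rows:
  rows: [0,0,-0.7,0,0,0,1,0,0,-1.4,0,0,0,1,0,0,-1.4,0,0,0,1]

```text
time_s: 10.25
eef_pos: [483.4, 3.9, 23.2]
tool_rot: [[-0.995, -0.098, 0.0], [-0.098, 0.995, -0.0], [-0.0, -0.0, -1.0]]
wrist_force: [-1.1, -1.9, 3.0]
grip_width: -0.0
grip_force: 1.1
```

send_rows:
  rows: [0,0,-0.7,0,0,0,1,0,0,-1.2,0,0,0,1,0,0,-1.2,0,0,0,1]

```text
time_s: 10.55
eef_pos: [483.5, 4.0, 22.9]
tool_rot: [[-0.995, -0.098, 0.0], [-0.098, 0.995, 0.0], [-0.0, 0.0, -1.0]]
wrist_force: [-3.8, -2.4, 16.3]
grip_width: 0.001
grip_force: 8.0
```

send_rows:
  rows: [0,0,8,0,0,0,1,0,0,17,0,0,0,1,-3,35,17,0,0,0,1,-6,65,17,0,0,0,1,-7,79.4,17,0,0,0,1,-7,79.4,12,0,0,0,1,-7,79.4,8,0,0,0,1,-7,79.4,6,0,0,0,1]

```text
time_s: 11.35
eef_pos: [476.1, 81.9, 27.6]
tool_rot: [[-0.995, -0.096, -0.001], [-0.096, 0.995, -0.001], [0.001, -0.001, -1.0]]
wrist_force: [-1.0, 1.4, 4.5]
grip_width: -0.0
grip_force: 2.1
```

send_rows:
  rows: [0,0,-1,0,0,0,1,0,0,-2,0,0,0,1,0,0,-3,0,0,0,1,0,0,-4,0,0,0,1,0,0,-4.7,0,0,0,1,0,0,-4.7,0,0,0,1]

```text
time_s: 11.95
eef_pos: [476.6, 83.4, 23.3]
tool_rot: [[-0.995, -0.098, 0.001], [-0.098, 0.995, 0.0], [-0.001, 0.0, -1.0]]
wrist_force: [-0.7, 0.1, 0.6]
grip_width: -0.001
grip_force: 0.2
```

send_rows:
  rows: [0,0,-0.7,0,0,0,1,0,0,-1.2,0,0,0,1,0,0,-1.2,0,0,0,1]

```text
time_s: 12.25
eef_pos: [476.7, 83.5, 23.0]
tool_rot: [[-0.995, -0.098, 0.001], [-0.098, 0.995, 0.0], [-0.001, 0.0, -1.0]]
wrist_force: [-3.5, -2.9, 13.1]
grip_width: -0.003
grip_force: 6.7
```

Clip 4 is home; now clip 5.

send_rows:
  rows: [0,0,8,0,0,0,1,0,0,17,0,0,0,1,-3,35,17,0,0,0,1,-6,65,17,0,0,0,1,-7.7,79.6,17,0,0,0,1,-7.7,79.6,14,0,0,0,1,-7.7,79.6,10,0,0,0,1,-7.7,79.6,8,0,0,0,1]

```text
time_s: 13.05
eef_pos: [468.5, 161.1, 29.7]
tool_rot: [[-0.995, -0.096, -0.001], [-0.096, 0.995, -0.001], [0.001, -0.001, -1.0]]
wrist_force: [0.5, 0.1, -0.7]
grip_width: -0.003
grip_force: 0.0
```

send_rows:
  rows: [0,0,-1,0,0,0,1,0,0,-2,0,0,0,1,0,0,-3,0,0,0,1,0,0,-4,0,0,0,1,0,0,-5,0,0,0,1,0,0,-6,0,0,0,1,0,0,-6.7,0,0,0,1,0,0,-6.7,0,0,0,1]

```text
time_s: 13.85
eef_pos: [468.8, 163.2, 23.4]
tool_rot: [[-0.995, -0.098, 0.0], [-0.098, 0.995, 0.0], [-0.0, 0.0, -1.0]]
wrist_force: [-0.5, -1.5, 0.5]
grip_width: -0.001
grip_force: 0.8
```

send_rows:
  rows: [0,0,-0.7,0,0,0,1,0,0,-1.2,0,0,0,1,0,0,-1.2,0,0,0,1]

```text
time_s: 14.15
eef_pos: [468.9, 163.2, 23.0]
tool_rot: [[-0.995, -0.098, 0.0], [-0.098, 0.995, 0.001], [-0.0, 0.001, -1.0]]
wrist_force: [-1.9, -2.5, 13.0]
grip_width: -0.0
grip_force: 6.3
```

Lifting clear and moving aside to check.

send_rows:
  rows: [0,0,10,0,0,0,1,0,0,40,0,0,0,1,0,0,85,0,0,0,1,0,0,130,0,0,0,1,0,0,180,0,0,0,1,0,40,210,0,0,0,1,-10,85,210,0,0,0,1,-20,130,210,0,0,0,1]

```text
time_s: 14.95
eef_pos: [448.7, 295.3, 234.4]
tool_rot: [[-0.995, -0.097, 0.003], [-0.097, 0.995, 0.003], [-0.003, 0.003, -1.0]]
wrist_force: [0.7, 0.4, -0.9]
grip_width: -0.005
grip_force: 0.0
```

send_rows:
  rows: [-15,45,0,0,0,0,1,-30,90,0,0,0,0,1,-45,135,0,0,0,0,1,-60,180,0,0,0,0,1,-75,220,0,0,0,0,1,-75,220,0,0,0,0,1,-75,220,0,0,0,0,1]

```text
time_s: 15.65
eef_pos: [372.1, 514.1, 231.9]
tool_rot: [[-0.995, -0.101, -0.001], [-0.101, 0.995, -0.0], [0.001, -0.0, -1.0]]
wrist_force: [0.2, -1.3, -0.4]
grip_width: 0.001
grip_force: 0.0
```

```bash
python3 fit.py; python3 - <<'E'
import cv2,numpy as np
a=[cv2.imread(f"pics/{n}_fit.png") for n in("top","side")]
cv2.imwrite("pics/end.png",a[1])
from h import *
s=arm.read_state();print(s["eef_pos"],s["wrist_force"],s["qd"])
E
```

```text
init [5.73151815e+02 1.03183771e+02 9.41829132e-02]
top [5.73790821e+02 1.03681692e+02 9.35608231e-02] res px [[-0.2, -0.02], [-0.11, 0.31], [0.37, -0.03], [0.08, -0.22], [-0.13, -0.02]]
side [5.73017553e+02 1.00238053e+02 9.23508508e-02] res px [[0.1, -0.24], [-0.6, 0.09], [0.37, 0.24], [0.11, 0.05], [-0.03, -0.15]]
15.75
[374.22294348 511.82353687 232.24919312] [-0.27642351 -0.30974924  0.20474414] [ 0.01471329 -0.00837811  0.01045964  0.00471915 -0.00112001 -0.00281101
 -0.002177  ]
```

View pics/end.png

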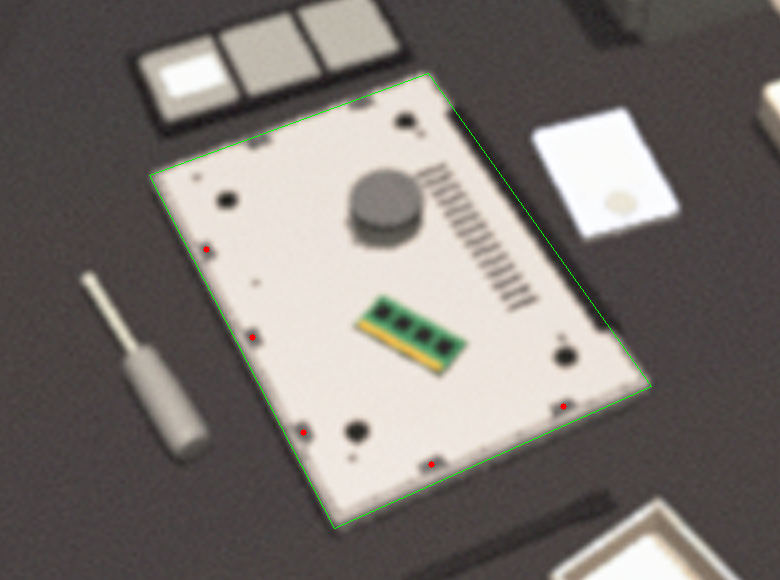

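The picture shows all five clips (red dots, e.g. 563,407 and 206,249) now flat like the two already home. The laptop and everything around it are where they were, and the arm is clear.

```bash
python3 -c "
from station import arm
print(arm.job_done())"
```

```text
the job is handed in; nothing more can be done
None
```

All five clips were pressed home in order, over the corner, each to its firm stop at 13–17 N; nothing else visibly moved, the arm is clear, and the job was handed in at about 16 s of the 48 s allowed (no verdict came back).

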